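Take a clamp boss off the support-stand bar and put it in the parts tray

ROBOT

A 6-joint arm with a two-finger parallel gripper is mounted at the origin on the work surface. World frame = base frame: x ahead of the robot, y to its left, z up, the work surface at z = 0. Lengths are in m, angles in rad, forces in N, time in s.
With the tool pointing down it reaches from about 0.35 to 0.775 m from the base axis. Payload 7.3 kg.
Tool frame: the origin (TCP) lies midway between the tips of the shut fingers; the grasp point (between the pads) lies 19 mm behind it; z points along the fingers, y is the direction in which the jaws open and shut (so a half turn about z gives the same grasp; the last joint's range is limited). The gripper opens to 92 mm and grips with 3 to 60 N. Pads are 19 mm wide; open, the fingers measure 130 mm over their backs; the gripper's body (75 mm by 190 mm) begins 47 mm behind the grasp point.
Start: joints at [1.109, 0.342, 1.524, -0, 1.275, -0.146], TCP at [0.163, 0.499, 0.227] pointing down, gripper open.
Joint ranges: [-2.53, 2.53], [-0.77, 2.02], [0.04, 2.7], [-1, 4.14], [0.28, 2.66], [-3.11, 3.11]. Speed limits (rad/s): [2.57, 2.57, 3.14, 3.14, 3.14, 3.14].

INTERFACE

Orientations are given as [roll, pitch, yaw] about the fixed x, y, z axes, in that order (R = Rz(yaw) Ry(pitch) Rx(roll)).
In Python, from cell import status, eyes, job gives the robot as it stands.
- The arm moves only by the tool jog_arm, never from a script. Its argument "series" is a list of rows, each a list of 3 entries, a list of its own where there are three numbers: the gripper command: -1 is shut, 1 is fully open, values between are in proportion, then the shift along the tool's x, y, z in m, then the turn, a rotation vector about the tool's x, y, z in rad. In form: [[grip, [x, y, z], [ax, ay, az]], ...]. A call has 1 to 12 rows; each row is the pose to reach, as a shift and turn from the pose commanded when the call began, along the tool's axes at that moment; what a row does not reach only later rows make up. A row lasts 1/12 s, in which the tool goes at most 41.7 mm and 7.16 degrees, less where a joint would pass 70% of its speed; a pose out of reach is approached as far as the arm can. A call with a gripper value outside its range is refused whole. The fingers move at their own pace and stop on an object; "squeeze" is the grip in N (left out, the last holds). Time passes only in rows, so rows that repeat a pose let the fingers close. It gives the time, the measured TCP pose, the force and the opening at its end, in the units of the state.
- status.observe(): the state, without advancing time (a new reading comes with each control period).
- eyes.read_camera(name): name is "scene" or "top" or "wrist"; returns a dict with "img" (384x512x3 uint8, red, green, blue), "range_z" (384x512 float32, m along the optical axis (not along the pixel's ray), 0 where there is no reading), "camera_matrix" (3x3 intrinsics, pixels), "T" (4x4, takes a point from camera to world coordinates); the wrist camera has in their place "tool_from_camera" (4x4, takes a point from camera to tool coordinates, whose origin is the TCP and whose axes are the flange's). Camera axes: x right, y down, z forward; pixel columns grow to the right and rows downward; lengths in m; the calibration is good to about 2 mm. A picture is of the moment at which its call begins: read the wrist's pose just before it.
- job.hand_in(): hands the job in, once; it reports no verdict.
The state is a dict: "time": time; "qpos": joint angles; "qvel": joint speeds; "joint_efforts": joint torques, N m; "tool_pos": TCP position; "tool_rot": TCP orientation; "contact_force": force on the tool from outside, world axes, zero at the start; "torque": the same for the moment, N m; "opening": finger opening in m.
Only numpy, scipy, OpenCV 4.12 (cv2) and the standard library are available. Lean on these libraries where they do the work, as an engineer would, in place of code of your own. Each camera call takes 0.05 s, during which the arm holds its last target.

TASK

The open-ended bar of the lab support stand has to be cleared. Slacken the clamp boss on it by turning its red top knob anticlockwise only until the boss comes free - feel for it, go at most half a turn past that so the screw stays well in, and do not drag the boss along while it is still clamped. Then slide it off the bar's open end, keeping hold of it, and stand it gently upright on its foot in the parts tray, leaving the beaker, bottle and vial rack where they are.

Things in the scene. Friction and masses are not known exactly. Their poses are not given: they have to be found in the camera images.
- knob (a point): Centre of the red fluted round knob (30 mm across, 20 mm tall, white index mark on top) of the clamping screw. z: screw axis, up. 10 to 15 mm of bare screw shows between knob and block. Anticlockwise from above loosens; it climbs 4 mm per turn (0.6 mm per radian); thread friction about 0.06 N m. Pulled by the knob alone the boss cocks and jams on the bar.
- screw_seat (a point): Where the screw enters the boss: centre of the block's top face (44 x 36 mm). How tight the screw is at the start is not known; it needs well under a full turn. Held by the block in line with the bar, a clamped boss resists being moved along it with about 6 to 25 N, less as the screw is eased; a free one yields to about 2 to 6 N, and more turning no longer eases it.
- boss_centre (a point): Axis of the bore of the clamp boss, a silvery die-cast right-angle boss of about 0.37 kg. Block 44 mm along the bar, 36 mm wide with flat flanks, from 19 mm above this point to 52 mm below; knob centre 40 to 44 mm above it, its top 10 mm higher. x: along the bore to the bar's open end, z up. Bore 18 mm with a V floor on a 12 mm bar; slack, it hangs with 0.6 mm of play per radian turned.
- boss_foot (a point): Centre of the boss's flat foot (44 x 36 mm), 52 mm below the bore axis; it stands on this. Same axes as boss_centre. A second small screw with a 22 mm black knob sticks out to 50 mm from the centre line in +x, 18 mm above this point; it holds nothing, leave it.
- bar_root (a point): Where the level bar leaves the stand's fixed clamp (34 x 36 x 30 mm), on the bar's axis, 200 mm above the bench. x points along the bar to its open end. Stand fixed to the bench: upright 12 mm thick, 235 mm tall, 17 mm behind this point; grey foot plate 200 x 110 x 16 mm under the bar, from 47 mm behind to 153 mm ahead of this point.
- bar_end (a point): Tip of the open, rounded end of the bar (steel, 12 mm diameter), on its axis; 223 mm from bar_root, x pointing on outward along the bar.
- tray_in (a point): Centre of the inner floor of the pale grey open parts tray, empty, fixed to the bench: outside 170 mm along x by 210 mm along y, walls 4 mm thick, rim 31 mm above this floor.
- beaker: Empty glass beaker, 68 mm across, 90 mm tall, loose bystander; origin at the centre of its underside.
- solvent: Amber solvent bottle with a blue cap, 72 mm across, 150 mm tall, loose bystander; origin at the centre of its underside.
- vial_rack: Blue vial rack with ten capped vials, 60 mm along x, 120 mm along y, 48 mm tall, one loose bystander; origin at the centre of its underside.
Not all that is in view belongs to the job. Of the things that look like the part that bears knob, the largest one is meant.

How it is judged:
By the outcome, as a careful person would: the job done as asked, in the order asked, and still so for the second after the job is handed in, with the robot touching nothing.
It also fails if it takes over 72 s, if anything falls off the work surface, if the arm or the gripper's body presses on something with over 40 N, if the wrist force passes 120 N, or if a joint passes its speed limit or range.

## Working session

There is one attempt and no reset: what is moved stays moved. The work goes in short steps, Python scripts to look and compute and a tool call to move; the robot and the scene stay as the last step left them, time stands still between calls to the robot, and variables do not carry over. Pictures are saved under pics/ and viewed, and the job is handed in when it is done.

Besides the shell and the picture viewer there is one more tool, called after "Call:" in YAML: its name, and indented under it one key for each argument. jog_arm: Moves the arm, as the interface text tells. Its arguments: {"type":"object","properties":{"series":{"type":"array","items":{"type":"array"}},"squeeze":{"type":"number"}},"required":["series"]}

```bash
ls; mkdir -p pics
python3 - <<'E'
from cell import status, eyes, job
import cv2
print(status.observe())
for n in ["scene","top","wrist"]:
    d=eyes.read_camera(n); cv2.imwrite(f"pics/{n}0.png",d["img"][:,:,::-1])
    import numpy as np; np.savez(f"{n}0.npz",**d)
    print(n,d["camera_matrix"],d.get("T",d.get("tool_from_camera")))
E
```

```text
pics
{'time': 0.0, 'qpos': array([ 1.10896688e+00,  3.42702966e-01,  1.52503976e+00,  2.57237790e-05,
        1.27539572e+00, -1.45976254e-01]), 'qvel': array([-5.73538526e-05,  7.34225112e-04, -5.48331940e-04,  1.27892145e-04,
       -1.03112222e-03, -2.37530974e-04]), 'joint_efforts': array([-7.42111320e-05, -4.31220067e+01, -2.44230366e+01,  7.18578673e-02,
        5.58520469e-02, -1.14276377e-04]), 'tool_pos': array([0.16285149, 0.49866576, 0.22604728]), 'tool_rot': array([-3.14006688e+00, -2.49184163e-04,  2.82573177e+00]), 'contact_force': array([-0.07204142, -0.08719414, -0.12879503]), 'torque': array([-0.00307876, -0.00748387,  0.00178349]), 'opening': 0.09166870909648367}
scene [[396.88392798   0.         259.92100138]
 [  0.         396.88392798 192.0727314 ]
 [  0.           0.           1.        ]] [[ 0.47291454  0.74754024 -0.46640693  0.99628386]
 [ 0.88105143 -0.4072131   0.24067792 -0.26715503]
 [-0.01001059 -0.52474858 -0.8511984   0.948548  ]
 [ 0.          0.          0.          1.        ]]
top [[392.90661198   0.         252.70082785]
 [  0.         392.90661198 187.12259731]
 [  0.           0.           1.        ]] [[ 0.00878051 -0.98765514  0.15639763  0.45698924]
 [-0.99986138 -0.0064589   0.01534631 -0.05521744]
 [-0.01414671 -0.1565107  -0.98757495  0.95349286]
 [ 0.          0.          0.          1.        ]]
wrist [[292.38847602   0.         257.15663977]
 [  0.         292.38847602 188.56431704]
 [  0.           0.           1.        ]] [[-1.22539932e-04 -9.54250174e-01 -2.99009349e-01  8.25196956e-02]
 [ 9.99998939e-01  3.17042832e-04 -1.42162103e-03 -9.08346233e-04]
 [ 1.45138089e-03 -2.99009206e-01  9.54249123e-01 -1.58230135e-01]
 [ 0.00000000e+00  0.00000000e+00  0.00000000e+00  1.00000000e+00]]
```

View pics/scene0.png

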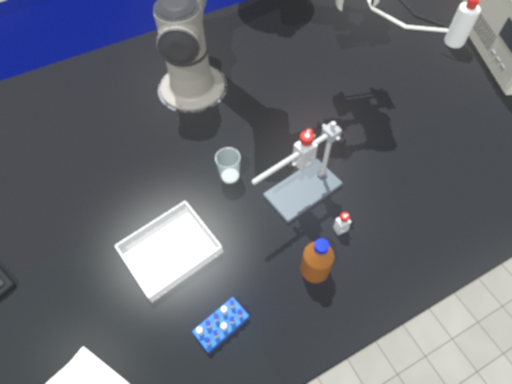

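View pics/top0.png

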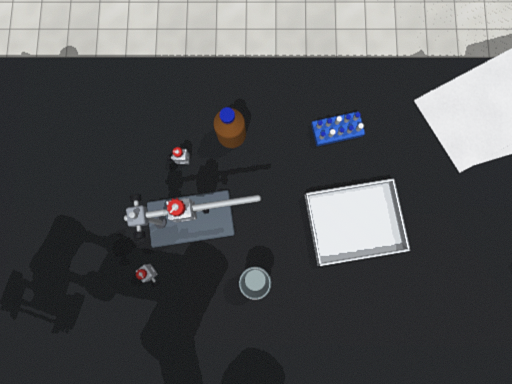

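View pics/wrist0.png

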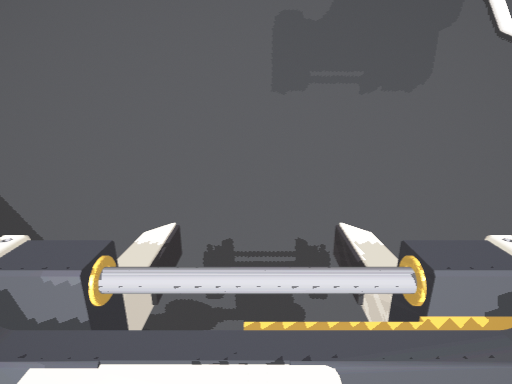

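Candidates for the boss with a red knob: the one on the bar (top px 177,208; scene px 305,148), a small one loose on the bench (top 180,155), and another small one (top 146,273). The one on the bar is the largest, so I choose it. Next is a close crop to check that, plus measurements.

```bash
cat > h.py <<'E'
import numpy as np, cv2
def load(n): return dict(np.load(n+".npz"))
def pt(d,u,v,z=None,T=None):
    K=d["camera_matrix"]; T=d["T"] if T is None else T
    z=d["range_z"][int(round(v)),int(round(u))] if z is None else z
    p=np.array([(u-K[0,2])/K[0,0]*z,(v-K[1,2])/K[1,1]*z,z,1.]); return (T@p)[:3]
def cloud(d,T=None):
    K=d["camera_matrix"]; T=d["T"] if T is None else T
    z=d["range_z"]; v,u=np.mgrid[:z.shape[0],:z.shape[1]]
    P=np.stack([(u-K[0,2])/K[0,0]*z,(v-K[1,2])/K[1,1]*z,z],-1)
    return P@T[:3,:3].T+T[:3,3]
def proj(d,p,T=None):
    T=d["T"] if T is None else T
    c=np.linalg.inv(T)@np.r_[p,1]; q=d["camera_matrix"]@c[:3]; return q[:2]/q[2]
def crop(d,u0,u1,v0,v1,s,name):
    im=d["img"][v0:v1,u0:u1,::-1]; cv2.imwrite(name,cv2.resize(im,None,fx=s,fy=s,interpolation=cv2.INTER_CUBIC))
E
python3 - <<'E'
from h import *
np.set_printoptions(precision=4,suppress=True)
t=load("top0"); s=load("scene0")
crop(t,110,280,140,290,4,"pics/topc.png"); crop(s,230,370,100,240,4,"pics/scc.png")
C=cloud(t)
for u,v in [(177,208),(135,215),(160,213),(200,210),(220,206),(240,202),(257,199),(225,225),(160,235),(355,220),(310,205),(393,181),(408,248),(318,264),(255,283),(180,155),(146,273),(230,115),(338,128)]:
    print((u,v),C[v,u])
C=cloud(s)
print("scene")
for u,v in [(307,137),(305,158),(256,181),(280,168),(323,137),(170,250),(318,265),(228,170),(220,325)]: print((u,v),C[v,u])
E
```

```text
(177, 208) [0.5292 0.0914 0.2524]
(135, 215) [0.5178 0.1732 0.2311]
(160, 213) [0.524  0.1331 0.2069]
(200, 210) [0.5339 0.0622 0.1701]
(220, 206) [0.5385 0.0187 0.2053]
(240, 202) [ 0.5464 -0.0195  0.2058]
(257, 199) [ 0.5523 -0.052   0.2067]
(225, 225) [0.5136 0.0245 0.0165]
(160, 235) [0.4886 0.1778 0.0202]
(355, 220) [ 0.5288 -0.2872  0.0044]
(310, 205) [ 0.5644 -0.1798  0.0039]
(393, 181) [ 0.619  -0.3716  0.0364]
(408, 248) [ 0.4632 -0.3985  0.0364]
(318, 264) [ 0.4245 -0.1949  0.0159]
(255, 283) [ 0.3788 -0.0479  0.0045]
(180, 155) [0.6708 0.1272 0.0708]
(146, 273) [0.4032 0.1932 0.0678]
(230, 115) [0.7387 0.0069 0.153 ]
(338, 128) [ 0.7524 -0.2484  0.0227]
scene
(307, 137) [0.5357 0.0928 0.2501]
(305, 158) [0.5533 0.0819 0.1986]
(256, 181) [ 0.5591 -0.0509  0.2052]
(280, 168) [ 0.4317  0.0916 -0.0003]
(323, 137) [0.5248 0.1493 0.2056]
(170, 250) [ 0.5221 -0.2859  0.0036]
(318, 265) [ 0.7659 -0.0058  0.1071]
(228, 170) [ 0.4172 -0.0631  0.0777]
(220, 325) [ 0.7586 -0.253   0.0235]
```

View pics/topc.png

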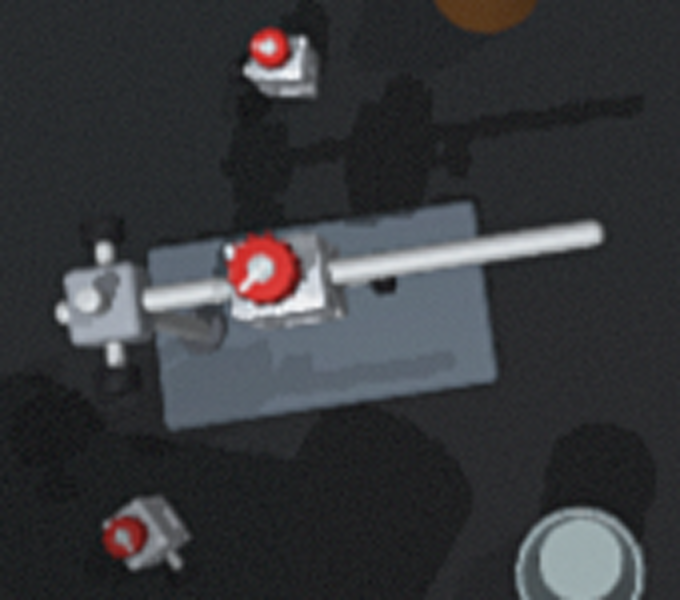

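View pics/scc.png

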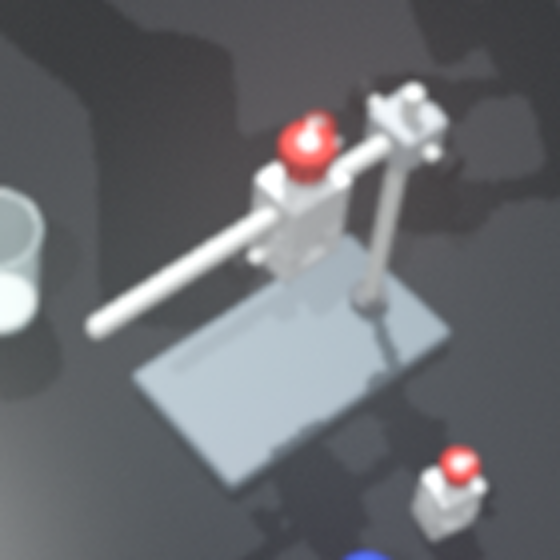

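Run:
```python
from h import *
np.set_printoptions(precision=4,suppress=True)
for n in ["top0","scene0"]:
    d=load(n); C=cloud(d); im=d["img"].astype(int)
    red=(im[...,0]>130)&(im[...,1]<90)&(im[...,2]<90)&(C[...,2]>0.22)&(abs(C[...,0]-.53)<.05)&(abs(C[...,1]-.09)<.05)
    R=C[red]; print(n,"red",red.sum(),R.mean(0),R.min(0),R.max(0))
    top=R[R[:,2]>np.percentile(R[:,2],60)]; print(" topface?",top.mean(0), np.percentile(R[:,2],[50,90,98]))
    # bar points
    m=(C[...,2]>0.195)&(C[...,2]<0.215)&(C[...,1]<0.055)&(C[...,1]>-0.08)&(abs(C[...,0]-.54)<.06)
    B=C[m]; c=B.mean(0); w=np.linalg.svd(B-c)[2][0]; w*= -np.sign(w[1]); print(" bar",len(B),c,w,"yaw",np.arctan2(w[1],w[0]), "end",c+w*((B-c)@w).max())
    # tray
    m=(C[...,2]>0.028)&(C[...,2]<0.045)&(C[...,1]<-0.15)&(C[...,1]>-0.43)&(C[...,0]>.4)&(C[...,0]<.66)&(im.min(-1)>120)
    P=C[m]; r=cv2.minAreaRect(P[:,:2].astype(np.float32)); print(" tray",m.sum(),r,P[:,2].mean())
    # block points
    m=(C[...,2]>0.13)&(C[...,2]<0.223)&(C[...,1]<0.125)&(C[...,1]>0.055)&(abs(C[...,0]-.53)<.05)&~red
    P=C[m]; print(" blk",m.sum(),P.min(0),P.max(0))
```

```text
top0 red 155 [0.5316 0.0947 0.2505] [0.5167 0.0806 0.2346] [0.546  0.1102 0.2534]
 topface? [0.5307 0.0935 0.252 ] [0.2506 0.2525 0.2532]
 bar 365 [ 0.5458 -0.0007  0.2051] [ 0.1588 -0.9873 -0.0042] yaw -1.4113586675143683 end [ 0.555  -0.0578  0.2049]
 tray 584 ((0.5231098532676697, -0.2840130627155304), (0.16993454098701477, 0.21049529314041138), 9.981653213500977) 0.03488974231726158
 blk 411 [0.51   0.0551 0.149 ] [0.5508 0.1245 0.2223]
scene0 red 47 [0.5399 0.0849 0.2452] [0.5215 0.0778 0.2361] [0.5488 0.1005 0.2526]
 topface? [0.5385 0.0848 0.249 ] [0.2457 0.2495 0.2514]
 bar 248 [ 0.5496 -0.0041  0.2045] [ 0.157  -0.9876 -0.0041] yaw -1.4131649489638685 end [ 0.5585 -0.0601  0.2042]
 tray 650 ((0.5246740579605103, -0.2873023450374603), (0.17232055962085724, 0.2099698930978775), 9.95619010925293) 0.0339635573504228
 blk 521 [0.5167 0.0552 0.151 ] [0.5538 0.1244 0.2229]
```

```bash
cat >> h.py <<'E'
from scipy.spatial.transform import Rotation as Ro
np.set_printoptions(precision=4,suppress=True)
def to(st,p,yaw,roll=np.pi,pitch=0):
    R=Ro.from_euler("xyz",st["tool_rot"]); Rt=Ro.from_euler("xyz",[roll,pitch,yaw])
    return R.inv().apply(np.array(p)-st["tool_pos"]), (R.inv()*Rt).as_rotvec()
def rd():
    from cell import status
    st=status.observe(); print("t",st["time"],"pos",st["tool_pos"],"rot",st["tool_rot"],"F",st["contact_force"],"M",st["torque"],"op",st["opening"],"q6",st["qpos"][5]); return st
def wT(st,d):
    T=np.eye(4);T[:3,:3]=Ro.from_euler("xyz",st["tool_rot"]).as_matrix();T[:3,3]=st["tool_pos"];return T@d["tool_from_camera"]
E
python3 -c "
from h import *
st=rd(); print(to(st,[.531,.094,.33],0.04))"
```

```text
t 0.15 pos [0.1629 0.4988 0.2262] rot [-3.1404 -0.0002  2.8258] F [ 0.6779  0.352  -0.5417] M [-0.0115  0.008   0.0037] op 0.0918232252449744 q6 -0.14599642526738743
(array([-0.4756, -0.2706, -0.1036]), array([-0.0005,  0.0016,  2.7858]))
```

Call:
jog_arm:
  series:
    - [0,[0,0,-0.05],[0,0,0.12]]
    - [0,[-0.03,-0.02,-0.09],[0,0,0.24]]
    - [0,[-0.47,-0.27,-0.104],[0,0,2.78]]
    - [0,[-0.47,-0.27,-0.104],[0,0,2.78]]
    - [0,[-0.47,-0.27,-0.104],[0,0,2.78]]
    - [0,[-0.47,-0.27,-0.104],[0,0,2.78]]
    - [0,[-0.47,-0.27,-0.104],[0,0,2.78]]
    - [0,[-0.47,-0.27,-0.104],[0,0,2.78]]
    - [0,[-0.47,-0.27,-0.104],[0,0,2.78]]
    - [0,[-0.47,-0.27,-0.104],[0,0,2.78]]
    - [0,[-0.47,-0.27,-0.104],[0,0,2.78]]
    - [0,[-0.47,-0.27,-0.104],[0,0,2.78]]

```text
time: 1.15
tool_pos: [0.4588, 0.1695, 0.3251]
tool_rot: [-3.141, -0.0, 1.329]
contact_force: [0.1, 1.8, 0.2]
opening: 0.0457
```

```bash
python3 -c "
from h import *
st=rd(); print(to(st,[.531,.094,.33],0.04))"
```

```text
t 1.15 pos [0.4588 0.1695 0.3251] rot [-3.1414 -0.0002  1.3295] F [0.1159 1.7792 0.1572] M [-0.0552  0.0476 -0.0664] op 0.04572876606766936 q6 0.43817493134260743
(array([-0.0561,  0.0881, -0.0049]), array([-0.0002, -0.    ,  1.2895]))
```

Call:
jog_arm:
  series:
    - [0,[-0.056,0.088,-0.005],[0,0,1.29]]
    - [0,[-0.056,0.088,-0.005],[0,0,1.29]]
    - [0,[-0.056,0.088,-0.005],[0,0,1.29]]
    - [0,[-0.056,0.088,-0.005],[0,0,1.29]]
    - [0,[-0.056,0.088,-0.005],[0,0,1.29]]
    - [0,[-0.056,0.088,-0.005],[0,0,1.29]]
    - [0,[-0.056,0.088,-0.005],[0,0,1.29]]
    - [0,[-0.056,0.088,-0.005],[0,0,1.29]]
    - [0,[-0.056,0.088,-0.005],[0,0,1.29]]
    - [0,[-0.056,0.088,-0.005],[0,0,1.29]]
    - [0,[-0.056,0.088,-0.005],[0,0,1.29]]
    - [0,[-0.056,0.088,-0.005],[0,0,1.29]]

```text
time: 2.15
tool_pos: [0.5303, 0.0964, 0.3297]
tool_rot: [-3.141, 0.001, 0.044]
contact_force: [-0.8, 0.2, -0.0]
opening: 0.0459
```

```bash
python3 -c "
from h import *
from cell import eyes
st=rd(); d=eyes.read_camera('wrist'); np.savez('w1.npz',**d,pos=st['tool_pos'],rot=st['tool_rot']); cv2.imwrite('pics/w1.png',d['img'][:,:,::-1])
T=wT(st,d); C=cloud(d,T); print(proj(d,[.531,.094,.252],T))
im=d['img'].astype(int)
red=(im[...,0]>130)&(im[...,1]<90)&(im[...,2]<90)&(C[...,2]>.2)
R=C[red];print(red.sum(),R.mean(0),np.percentile(R,[2,98],axis=0))
"
```

```text
t 2.15 pos [0.5303 0.0964 0.3297] rot [-3.1415  0.0008  0.0444] F [-0.769   0.175  -0.0218] M [-0.0798  0.1741 -0.0208] op 0.0458966177711889 q6 1.5639325238110877
[259.1865 194.2061]
773 [0.5322 0.0944 0.2516] [[0.5157 0.0811 0.2352]
 [0.5445 0.1083 0.2525]]
```

View pics/w1.png

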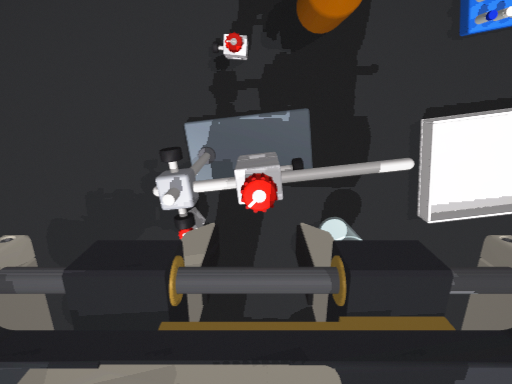

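The wrist view shows the knob at about px (258,193). The block sits behind and below it on the bar, whose tip is at (412,164), and the fingers are clear of everything. I'll refine the knob and bar positions.

```bash
python3 -c "
from h import *
d=load('w1'); st={'tool_pos':d['pos'],'tool_rot':d['rot']}; T=wT(st,d); C=cloud(d,T)
im=d['img'].astype(int)
m=(C[...,2]>.249)&(C[...,2]<.256)&(abs(C[...,0]-.53)<.025)&(abs(C[...,1]-.094)<.025)
P=C[m]; print('top',m.sum(),P.mean(0),P.min(0),P.max(0)); print(cv2.minEnclosingCircle(P[:,:2].astype(np.float32)))
m=(C[...,2]>0.195)&(C[...,2]<0.212)&(C[...,1]<0.06)&(C[...,1]>-0.08)&(abs(C[...,0]-.54)<.06)
B=C[m]; c=B.mean(0); w=np.linalg.svd(B-c)[2][0]; w*= -np.sign(w[1]); print('bar',len(B),c,w,np.arctan2(w[1],w[0]),'end',c+w*((B-c)@w).max(),'x at y=.094',c[0]+w[0]/w[1]*(.0945-c[1]), 'ztop',np.percentile(B[:,2],95))
m=(C[...,2]>0.214)&(C[...,2]<0.223)&(abs(C[...,0]-.53)<.04)&(abs(C[...,1]-.09)<.04); P=C[m]; print('blktop',m.sum(),P.mean(0),P.min(0),P.max(0)); u=np.array([-w[1],w[0]]);print((P[:,:2]@w[:2]).min(),(P[:,:2]@w[:2]).max(),'knob s',np.array([.5315,.0945])@w[:2],'lat',np.percentile(P[:,:2]@u,[1,99]),np.array([.5315,.0945])@u, 'bar',c[:2]@u)
crop(d,215,315,140,230,6,'pics/w1c.png')
"
```

```text
top 882 [0.5302 0.0941 0.2511] [0.5138 0.0784 0.249 ] [0.5455 0.1097 0.2538]
((0.5297497510910034, 0.09403913468122482), 0.016259748488664627)
bar 1422 [0.5455 0.0009 0.205 ] [ 0.1576 -0.9875  0.0001] -1.4125185869644878 end [ 0.5551 -0.0589  0.205 ] x at y=.094 0.5305731419123758 ztop 0.20711516653668582
blktop 733 [0.5372 0.0943 0.2191] [0.5096 0.0707 0.214 ] [0.5504 0.1173 0.2221]
-0.031265395396384836 0.012609081522073459 knob s -0.009544957192494619 lat [0.521  0.5559] 0.5397512322286808 bar 0.5388359596774874
```

View pics/w1c.png

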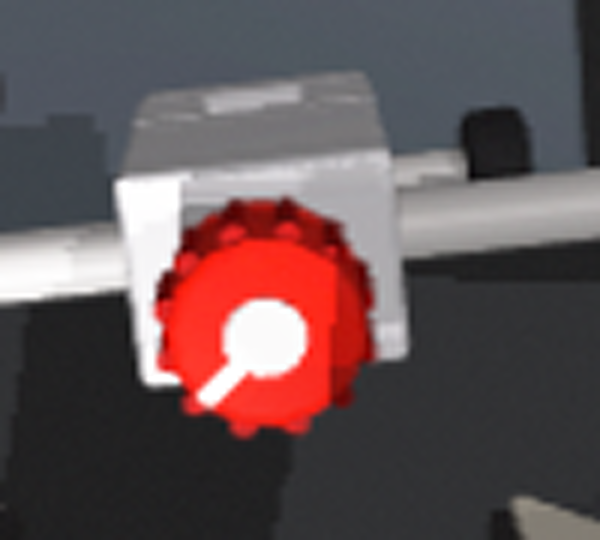

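```bash
python3 -c "
from h import *
st=rd(); print(to(st,[.530,.094,.224],0.044))"
```

```text
t 2.2 pos [0.5304 0.0964 0.3298] rot [-3.1415  0.0007  0.0469] F [-0.4435  0.0451  0.4553] M [-0.0428  0.1182 -0.0668] op 0.046277662027394396 q6 1.5613921372136381
(array([-0.0004,  0.0024,  0.1058]), array([-0.0001,  0.0007,  0.0029]))
```

Call:
jog_arm:
  series:
    - [-0.1,[0,0.0024,0.04],[0,0,0]]
    - [-0.1,[0,0.0024,0.075],[0,0,0]]
    - [-0.1,[0,0.0024,0.095],[0,0,0]]
    - [-0.1,[0,0.0024,0.104],[0,0,0]]
    - [-0.1,[0,0.0024,0.104],[0,0,0]]
    - [-0.1,[0,0.0024,0.104],[0,0,0]]

```text
time: 2.7
tool_pos: [0.5311, 0.0941, 0.2269]
tool_rot: [-3.142, -0.001, 0.047]
contact_force: [0.1, 0.0, 0.4]
opening: 0.0413
```

```bash
python3 -c "
from h import *
from cell import eyes
st=rd(); print(to(st,[.530,.094,.224],0.044)); d=eyes.read_camera('wrist'); np.savez('w2.npz',**d,pos=st['tool_pos'],rot=st['tool_rot']); cv2.imwrite('pics/w2.png',d['img'][:,:,::-1])
d=eyes.read_camera('scene');np.savez('s2.npz',**d); crop(d,240,380,60,200,4,'pics/s2.png')"
```

```text
t 2.7 pos [0.5311 0.0941 0.2269] rot [-3.1415 -0.001   0.0466] F [0.1391 0.0058 0.423 ] M [-0.0623  0.1646 -0.0619] op 0.041302141226042685 q6 1.557262117980685
(array([-0.0012,  0.    ,  0.0029]), array([-0.0001, -0.001 ,  0.0026]))
```

View pics/w2.png

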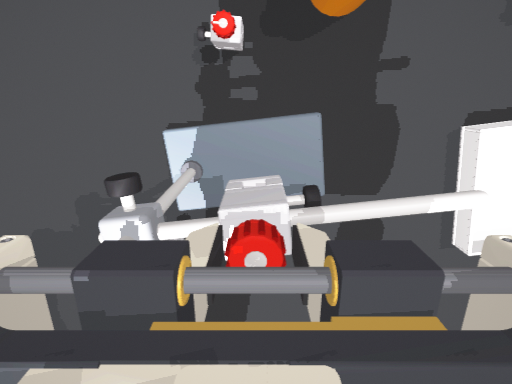

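View pics/s2.png

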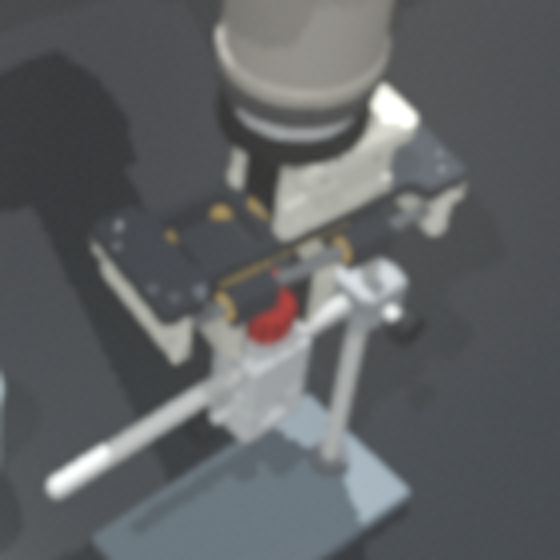

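The knob is between the fingers (px 256,245) and the tips are above the block, so I'll close gently.

Call:
jog_arm:
  series:
    - [-0.3,[-0.001,0,0.001],[0,0,0]]
    - [-0.5,[-0.001,0,0.001],[0,0,0]]
    - [-1,[-0.001,0,0.001],[0,0,0]]
    - [-1,[-0.001,0,0.001],[0,0,0]]
    - [-1,[-0.001,0,0.001],[0,0,0]]
    - [-1,[-0.001,0,0.001],[0,0,0]]
  squeeze: 20

```text
time: 3.3
tool_pos: [0.53, 0.0946, 0.2261]
tool_rot: [-3.141, -0.002, 0.046]
contact_force: [-0.6, 4.5, 6.4]
opening: 0.0295
```

```bash
python3 -c "
from h import *
st=rd()"
```

```text
t 3.3 pos [0.53   0.0946 0.2261] rot [-3.1405 -0.002   0.0461] F [-0.5898  4.5458  6.3887] M [0.6178 0.3324 0.0479] op 0.02945933542043902 q6 1.5579800956198562
```

Call:
jog_arm:
  series:
    - [-1,[0,-0.0005,-0.0006],[0,0,0]]
    - [-1,[0,-0.0005,-0.0006],[0,0,0]]
  squeeze: 30

```text
time: 3.47
tool_pos: [0.5299, 0.0947, 0.2261]
tool_rot: [-3.141, -0.001, 0.046]
contact_force: [-0.3, 3.1, 4.6]
opening: 0.029
```

```bash
python3 -c "
from h import *
st=rd()"
```

```text
t 3.4667 pos [0.5299 0.0947 0.2261] rot [-3.1414 -0.0011  0.0461] F [-0.2927  3.0704  4.5607] M [0.4412 0.2261 0.0566] op 0.02899837088630948 q6 1.5589738119692267
```

Call:
jog_arm:
  series:
    - [-1,[0,-0.0003,-0.0005],[0,0,-0.1]]
    - [-1,[0,-0.0003,-0.0005],[0,0,-0.2]]

```text
time: 3.63
tool_pos: [0.5299, 0.0945, 0.2262]
tool_rot: [3.141, -0.001, 0.25]
contact_force: [0.2, 0.7, 2.8]
opening: 0.0292
```

```bash
python3 -c "
from h import *
st=rd()"
```

```text
t 3.6333 pos [0.5299 0.0945 0.2262] rot [ 3.1409 -0.0006  0.2502] F [0.2347 0.6896 2.785 ] M [ 0.1014 -0.0391 -0.0696] op 0.029247897288201947 q6 1.355197804496762
```

Call:
jog_arm:
  series:
    - [-1,[0,0,-0.0001],[0,0,-0.1]]
    - [-1,[0,0,-0.0002],[0,0,-0.2]]

```text
time: 3.8
tool_pos: [0.53, 0.0943, 0.2263]
tool_rot: [3.141, -0.0, 0.45]
contact_force: [1.5, -0.3, 0.9]
opening: 0.0294
```

```bash
python3 -c "
from h import *
st=rd()"
```

```text
t 3.8 pos [0.53   0.0943 0.2263] rot [ 3.1406 -0.0004  0.4505] F [ 1.4882 -0.31    0.8974] M [-0.0704 -0.1257  0.0027] op 0.029391669097535784 q6 1.1546698337664418
```

Call:
jog_arm:
  series:
    - [-1,[0,0,-0.0001],[0,0,-0.1]]
    - [-1,[0,0,-0.0002],[0,0,-0.2]]

```text
time: 3.97
tool_pos: [0.5301, 0.0942, 0.2264]
tool_rot: [3.14, -0.0, 0.65]
contact_force: [1.7, -1.2, -1.1]
opening: 0.0295
```

```bash
python3 -c "
from h import *
st=rd()"
```

```text
t 3.9667 pos [0.5301 0.0942 0.2264] rot [ 3.1402 -0.0001  0.6504] F [ 1.6701 -1.1781 -1.0885] M [-0.2087 -0.3015 -0.0404] op 0.029532524515380954 q6 0.9546878213276084
```

```bash
python3 -c "
from h import *
from cell import eyes
st=rd(); d=eyes.read_camera('wrist'); np.savez('w3.npz',**d,pos=st['tool_pos'],rot=st['tool_rot']); crop(d,190,330,160,310,5,'pics/w3.png')
d=load('w2'); crop(d,190,330,160,310,5,'pics/w2c.png')
rd()"
```

```text
t 3.9667 pos [0.5301 0.0942 0.2264] rot [ 3.1402 -0.0001  0.6504] F [ 1.6701 -1.1781 -1.0885] M [-0.2087 -0.3015 -0.0404] op 0.029532524515380954 q6 0.9546878213276084
t 4.0167 pos [0.5301 0.0941 0.2264] rot [ 3.1402 -0.0001  0.6562] F [ 2.0977 -1.0978  0.2333] M [-0.1671 -0.2632  0.0079] op 0.029117737364762437 q6 0.9488323230030675
```

View pics/w3.png

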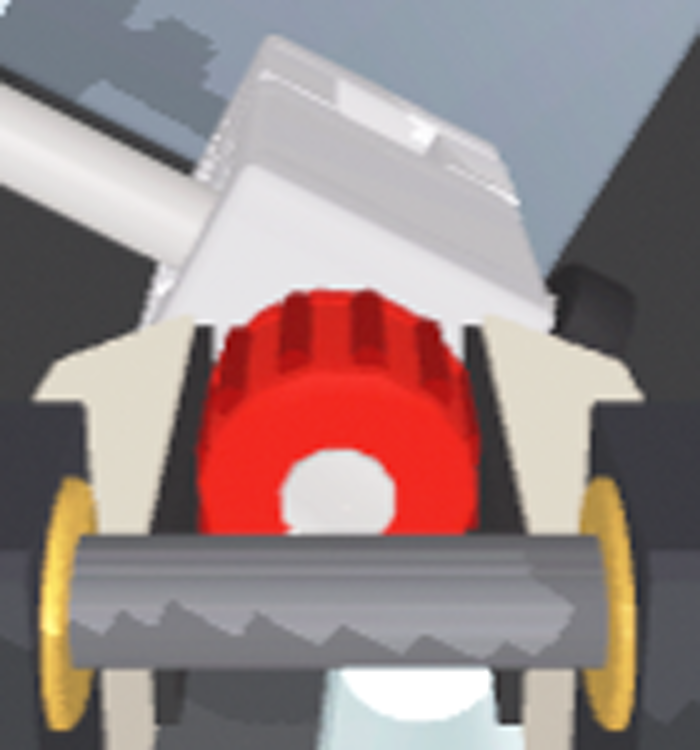

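View pics/w2c.png

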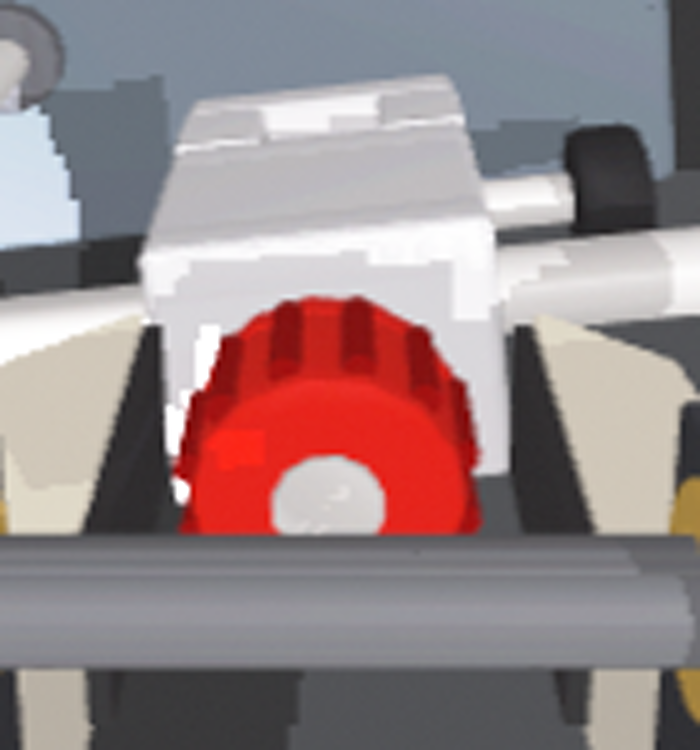

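The flutes sit at the same place in the gripper's view (px x≈290/365/430), so the knob turned with the gripper. I'll carry on while watching the joint-6 effort.

```bash
sed -i 's/"q6",st\["qpos"\]\[5\])/"q6",st["qpos"][5],"e6",st["joint_efforts"][5],"v6",st["qvel"][5])/' h.py; python3 -c "
from h import *
st=rd()"
```

```text
t 4.0167 pos [0.5301 0.0941 0.2264] rot [ 3.1402 -0.0001  0.6562] F [ 2.0977 -1.0978  0.2333] M [-0.1671 -0.2632  0.0079] op 0.029117737364762437 q6 0.9488323230030675 e6 0.48634517937898636 v6 0.24136509199206163
```

Call:
jog_arm:
  series:
    - [-1,[0,0,0],[0,0,-0.1]]
    - [-1,[0,0,0],[0,0,-0.2]]

```text
time: 4.18
tool_pos: [0.5303, 0.094, 0.2265]
tool_rot: [3.14, -0.0, 0.848]
contact_force: [3.6, -1.3, -0.9]
opening: 0.0296
```

```bash
python3 -c "
from h import *
st=rd()"
```

```text
t 4.1833 pos [0.5303 0.094  0.2265] rot [ 3.1398 -0.0001  0.8475] F [ 3.576  -1.2667 -0.8839] M [-0.2624 -0.4308 -0.0305] op 0.029585094566376664 q6 0.7575133201154718 e6 1.679847501218319 v6 -1.1999292901101222
```

Call:
jog_arm:
  series:
    - [-1,[0,0,-0.0001],[0,0,-0.1]]
    - [-1,[0,0,-0.0001],[0,0,-0.2]]

```text
time: 4.35
tool_pos: [0.5305, 0.0939, 0.2266]
tool_rot: [3.139, 0.0, 1.048]
contact_force: [3.3, -1.4, 0.1]
opening: 0.0292
```

```bash
python3 -c "
from h import *
st=rd()"
```

```text
t 4.35 pos [0.5305 0.0939 0.2266] rot [3.1394 0.0002 1.0478] F [ 3.2698 -1.3728  0.0952] M [-0.3165 -0.6246 -0.0261] op 0.029212039573884217 q6 0.5571352225242129 e6 1.5217536315321922 v6 -1.1886136336911366
```

Call:
jog_arm:
  series:
    - [-1,[0,0.0004,0],[0,0,-0.1]]
    - [-1,[0,0.0004,-0.0001],[0,0,-0.2]]

```text
time: 4.52
tool_pos: [0.5308, 0.0939, 0.2267]
tool_rot: [3.14, 0.0, 1.248]
contact_force: [3.4, -1.9, -0.8]
opening: 0.0293
```

```bash
python3 -c "
from h import *
st=rd()"
```

```text
t 4.5167 pos [0.5308 0.0939 0.2267] rot [3.1397 0.0004 1.2478] F [ 3.4091 -1.8693 -0.79  ] M [-0.1867 -0.6433 -0.1095] op 0.029282531833364846 q6 0.3567609618776911 e6 1.5178720280528069 v6 -1.189983904196481
```

Call:
jog_arm:
  series:
    - [-1,[0,0,0],[0,0,-0.1]]
    - [-1,[0,0,-0.0001],[0,0,-0.2]]

```text
time: 4.68
tool_pos: [0.5309, 0.0939, 0.2268]
tool_rot: [3.139, 0.001, 1.448]
contact_force: [4.5, -0.1, -1.8]
opening: 0.0293
```

```bash
python3 -c "
from h import *
st=rd()"
```

```text
t 4.6833 pos [0.5309 0.0939 0.2268] rot [3.1395 0.0007 1.4478] F [ 4.485  -0.1072 -1.8318] M [-0.1355 -0.7541 -0.072 ] op 0.02925286692390558 q6 0.15675751767448634 e6 1.5227659419178963 v6 -1.1895860339050088
```

Call:
jog_arm:
  series:
    - [-1,[0,0,0],[0,0,-0.1]]
    - [-1,[0,0,-0.0001],[0,0,-0.2]]

```text
time: 4.85
tool_pos: [0.5311, 0.094, 0.2268]
tool_rot: [3.139, 0.001, 1.648]
contact_force: [5.0, -0.6, -2.6]
opening: 0.0291
```

```bash
python3 -c "
from h import *
st=rd()"
```

```text
t 4.85 pos [0.5311 0.094  0.2268] rot [3.1393 0.0008 1.6478] F [ 4.9642 -0.5567 -2.5687] M [-0.0086 -0.9413 -0.0229] op 0.029136766636645373 q6 -0.04326776344919276 e6 1.5228988230228424 v6 -1.1904727643970385
```

```bash
python3 -c "
from h import *
from cell import eyes
st=rd(); d=eyes.read_camera('wrist'); np.savez('w4.npz',**d,pos=st['tool_pos'],rot=st['tool_rot']); crop(d,190,330,160,310,5,'pics/w4.png')
d=eyes.read_camera('top'); np.savez('t4.npz',**d); crop(d,110,280,140,260,4,'pics/t4.png')
rd()"
```

```text
t 4.85 pos [0.5311 0.094  0.2268] rot [3.1393 0.0008 1.6478] F [ 4.9642 -0.5567 -2.5687] M [-0.0086 -0.9413 -0.0229] op 0.029136766636645373 q6 -0.04326776344919276 e6 1.5228988230228424 v6 -1.1904727643970385
t 4.95 pos [0.531  0.0941 0.2269] rot [3.1394 0.0007 1.6446] F [ 5.1919 -0.5493 -2.7437] M [-0.1735 -1.0545  0.0231] op 0.029431360671331223 q6 -0.03999503766294744 e6 -1.1890809237957 v6 0.11388480039556312
```

View pics/w4.png

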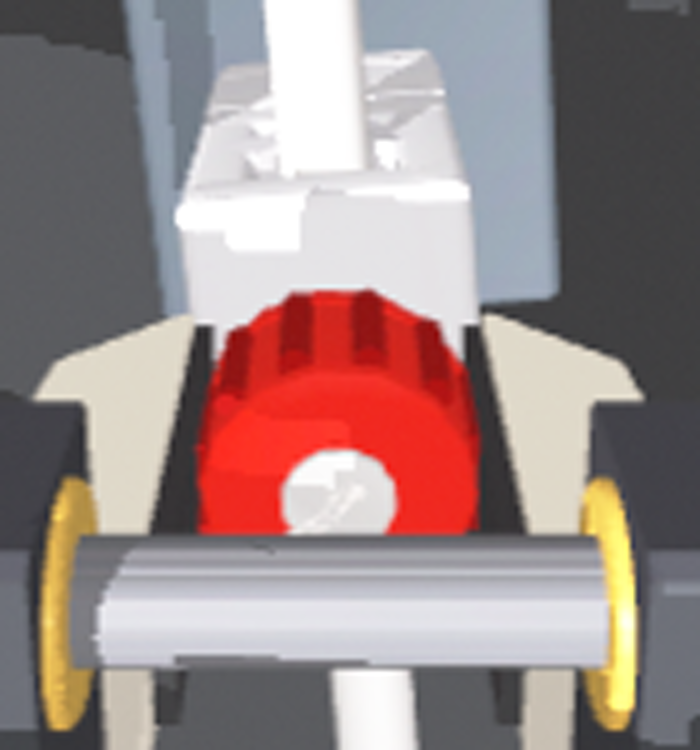

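View pics/t4.png

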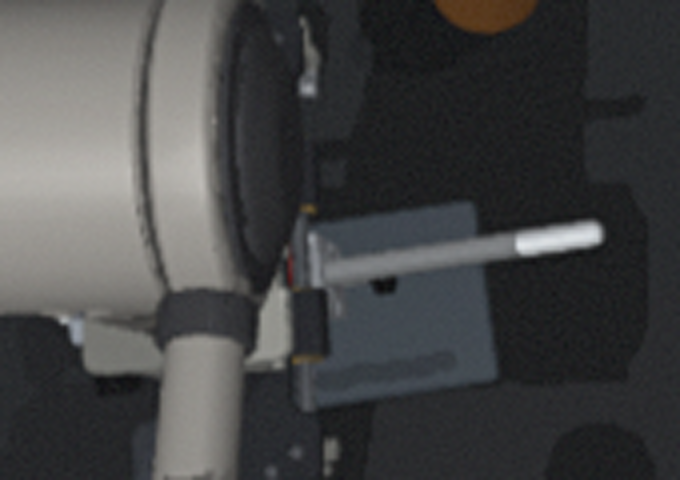

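The flutes still match, so the knob has co-rotated about 1.6 rad, and the joint-6 effort has been flat at 1.52 since about 1.0 rad. Next I'll align with the bar, open, lower onto the block flanks and feel the slide force.

Call:
jog_arm:
  series:
    - [-1,[0,0.0005,0],[0,0,-0.08]]
    - [-0.3,[0,0.0005,0],[0,0,-0.08]]
    - [0,[0,0.0005,0],[0,0,-0.08]]
    - [0.05,[0,0.0005,0],[0,0,-0.08]]

```text
time: 5.28
tool_pos: [0.5298, 0.0945, 0.2267]
tool_rot: [-3.14, -0.0, 1.722]
contact_force: [-0.2, -0.1, -0.3]
opening: 0.041
```

```bash
python3 -c "
from h import *
st=rd();print(to(st,[.5308,.094,.194],1.7295))"
```

```text
t 5.2833 pos [0.5298 0.0945 0.2267] rot [-3.1399 -0.0001  1.7219] F [-0.1825 -0.1435 -0.2849] M [-0.0458  0.1194 -0.0185] op 0.040953292354421036 q6 -0.116944290150774 e6 0.018453423399478197 v6 -0.018106872798003517
(array([-0.0007,  0.001 ,  0.0327]), array([-0.0017, -0.0001, -0.0076]))
```

Call:
jog_arm:
  series:
    - [0.05,[0,0.001,0.004],[0,0,-0.008]]
    - [0.05,[0,0.001,0.012],[0,0,-0.008]]
    - [0.05,[0,0.001,0.022],[0,0,-0.008]]
    - [0.05,[0,0.001,0.0325],[0,0,-0.008]]
    - [0.05,[0,0.001,0.0325],[0,0,-0.008]]

```text
time: 5.7
tool_pos: [0.5298, 0.0947, 0.1915]
tool_rot: [-3.136, -0.001, 1.733]
contact_force: [-0.2, -0.7, -0.7]
opening: 0.0479
```

```bash
python3 -c "
from h import *
from cell import eyes
st=rd()
d=eyes.read_camera('wrist'); np.savez('w5.npz',**d,pos=st['tool_pos'],rot=st['tool_rot']); crop(d,170,350,160,310,4,'pics/w5.png')
"
```

```text
t 5.7 pos [0.5298 0.0947 0.1915] rot [-3.1365 -0.0007  1.7332] F [-0.1798 -0.7471 -0.7381] M [-0.0894  0.0327  0.0044] op 0.047887488983433195 q6 -0.12797042284617097 e6 0.0029742971673840657 v6 -0.0016343618855232747
```

View pics/w5.png

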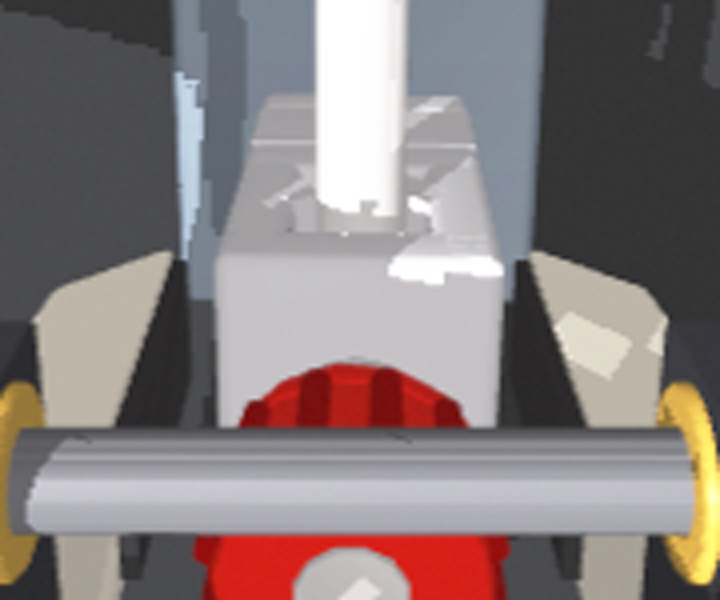

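The block is centred about 1 mm to the right of the jaws (px 359 against 351). I'll correct that, raise 1.5 mm for knob clearance, then close.

Call:
jog_arm:
  series:
    - [0,[0,0.001,-0.0015],[0,0,0.004]]
    - [-0.15,[0,0.001,-0.0015],[0,0,0.004]]
    - [-1,[0,0.001,-0.0015],[0,0,0.004]]
    - [-1,[0,0.001,-0.0015],[0,0,0.004]]
    - [-1,[0,0.001,-0.0015],[0,0,0.004]]
    - [-1,[0,0.001,-0.0015],[0,0,0.004]]
  squeeze: 25

```text
time: 6.25
tool_pos: [0.5319, 0.0948, 0.1964]
tool_rot: [-3.141, 0.0, 1.73]
contact_force: [-5.0, -1.6, 4.3]
opening: 0.0358
```

```bash
python3 -c "
from h import *
st=rd()
"
```

```text
t 6.25 pos [0.5319 0.0948 0.1964] rot [-3.1409  0.      1.7299] F [-4.9599 -1.5603  4.2767] M [-0.2826  1.0129  0.0321] op 0.03576719599260645 q6 -0.12436983949308601 e6 0.03799395868554711 v6 0.0004600719687699531
```

Call:
jog_arm:
  series:
    - [-1,[0.0002,-0.0008,-0.0006],[0,0,0]]
    - [-1,[0.0002,-0.0008,-0.0006],[0,0,0]]
    - [-1,[0.0002,-0.0008,-0.0006],[0,0,0]]

```text
time: 6.5
tool_pos: [0.5318, 0.0949, 0.1964]
tool_rot: [3.141, 0.0, 1.73]
contact_force: [-0.0, -1.3, -2.3]
opening: 0.0355
```

```bash
python3 -c "
from h import *
st=rd()
"
```

```text
t 6.5 pos [0.5318 0.0949 0.1964] rot [3.1411 0.0002 1.7297] F [-0.0069 -1.2909 -2.3297] M [-0.367   0.1631  0.0144] op 0.03547078870841021 q6 -0.12418340314570255 e6 0.03591002896428108 v6 0.0003292157440829858
```

Call:
jog_arm:
  series:
    - [-1,[0,0,-0.0004],[0,0,0]]
    - [-1,[0,0,-0.0004],[0,0,0]]
    - [-1,[0,0,-0.0004],[0,0,0]]

```text
time: 6.75
tool_pos: [0.5318, 0.0948, 0.1965]
tool_rot: [3.142, 0.0, 1.73]
contact_force: [2.1, -2.1, -6.2]
opening: 0.0359
```

```bash
python3 -c "
from h import *
st=rd()
"
```

```text
t 6.75 pos [0.5318 0.0948 0.1965] rot [3.1415 0.0001 1.7297] F [ 2.1139 -2.1489 -6.2216] M [-0.4043 -0.3276 -0.0333] op 0.035890178725318175 q6 -0.12418361146937038 e6 0.031082751229405403 v6 0.0013981839494298085
```

Call:
jog_arm:
  series:
    - [-1,[-0.0005,0.0003,0.0003],[0,0,0]]
    - [-1,[-0.0005,0.0003,0.0003],[0,0,0]]
    - [-1,[-0.0005,0.0003,0.0003],[0,0,0]]

```text
time: 7.0
tool_pos: [0.5318, 0.0948, 0.1964]
tool_rot: [-3.141, -0.001, 1.73]
contact_force: [1.8, 0.6, -5.1]
opening: 0.0359
```

```bash
cat >> h.py <<'E'
def ax(st):
    w=np.array([0.1576,-0.9875,0]); u=np.array([.9875,.1576,0])
    print("s",st["tool_pos"]@w*1000,"Fs",st["contact_force"]@w,"Fu",st["contact_force"]@u,"Fz",st["contact_force"][2],"z",st["tool_pos"][2]*1000)
E
python3 -c "
from h import *
st=rd();ax(st)
"
```

```text
t 7.0 pos [0.5318 0.0948 0.1964] rot [-3.1412 -0.0006  1.7298] F [ 1.7588  0.6339 -5.0813] M [-0.0226 -0.0138  0.0664] op 0.03586068163908825 q6 -0.12504517633139053 e6 0.01969720353372395 v6 0.0013391946962643861
s -9.842549095976016 Fs -0.3488264972378516 Fu 1.8367031986714775 Fz -5.081308976269149 z 196.44046674936465
```

Call:
jog_arm:
  series:
    - [-1,[-0.0005,0,0],[0,0,0]]
    - [-1,[-0.0005,0,0],[0,0,0]]
    - [-1,[-0.0005,0,0],[0,0,0]]

```text
time: 7.25
tool_pos: [0.5319, 0.0948, 0.1964]
tool_rot: [-3.141, -0.001, 1.73]
contact_force: [0.7, 5.3, -7.9]
opening: 0.0355
```

```bash
python3 -c "
from h import *
st=rd();ax(st)
"
```

```text
t 7.25 pos [0.5319 0.0948 0.1964] rot [-3.1414 -0.0013  1.73  ] F [ 0.704   5.3328 -7.92  ] M [ 0.6903 -0.0497 -0.0042] op 0.03551774602591763 q6 -0.12597620559268827 e6 0.003371522543602623 v6 3.3225696679448405e-05
s -9.767002593609813 Fs -5.1552162729739095 Fu 1.535650989259124 Fz -7.920038164147557 z 196.44358059246252
```

Call:
jog_arm:
  series:
    - [-1,[-0.0004,0,0.0004],[0,0,0]]
    - [-1,[-0.0004,0,0.0004],[0,0,0]]
    - [-1,[-0.0004,0,0.0004],[0,0,0]]

```text
time: 7.5
tool_pos: [0.5318, 0.0947, 0.1964]
tool_rot: [3.141, -0.002, 1.73]
contact_force: [-1.3, 7.2, -5.1]
opening: 0.0358
```

```bash
python3 -c "
from h import *
st=rd();ax(st)
"
```

```text
t 7.5 pos [0.5318 0.0947 0.1964] rot [ 3.1415 -0.0019  1.73  ] F [-1.2656  7.2155 -5.0592] M [0.9735 0.183  0.0241] op 0.035791978912966524 q6 -0.12668584823659126 e6 -0.00212179082154762 v6 -0.00028961238815481267
s -9.742278884826593 Fs -7.324750351927574 Fu -0.11264307297623365 Fz -5.059227404208913 z 196.42688900793797
```

It holds 7.3 N and has no vertical play, so it is still clamped. I'll unload, go back up to the knob and turn further.

Call:
jog_arm:
  series:
    - [-1,[0.0011,0,0.0002],[0,0,0]]
    - [-0.1,[0.0011,0,0],[0,0,0]]
    - [0.05,[0.0011,0,0],[0,0,0]]
    - [0.05,[0.0011,0,-0.003],[0,0,0]]
    - [0.05,[0.0011,-0.0005,-0.02],[0,0,0.12]]
    - [0.05,[0.0011,-0.0005,-0.031],[0,0,0.24]]
    - [0.05,[0.0011,-0.0005,-0.031],[0,0,0.36]]
    - [0.05,[0.0011,-0.0005,-0.031],[0,0,0.48]]
    - [0.05,[0.0011,-0.0005,-0.031],[0,0,0.6]]
    - [0.05,[0.0011,-0.0005,-0.031],[0,0,0.7]]
    - [0.05,[0.0011,-0.0005,-0.031],[0,0,0.8]]
    - [0.05,[0.0011,-0.0005,-0.031],[0,0,0.8]]

```text
time: 8.5
tool_pos: [0.5318, 0.0943, 0.2279]
tool_rot: [3.14, -0.001, 0.926]
contact_force: [-0.5, 0.0, 0.2]
opening: 0.0484
```

```bash
python3 -c "
from h import *
from cell import eyes
st=rd(); d=eyes.read_camera('wrist'); np.savez('w6.npz',**d,pos=st['tool_pos'],rot=st['tool_rot']); crop(d,170,350,160,310,4,'pics/w6.png')
T=wT(st,d);C=cloud(d,T);im=d['img'].astype(int)
m=(C[...,2]>.249)&(C[...,2]<.258)&(abs(C[...,0]-.53)<.025)&(abs(C[...,1]-.094)<.025)&((im[...,0]>130)&(im[...,1]<90)); P=C[m];print(m.sum(),P.mean(0),P.min(0),P.max(0))
"
```

```text
t 8.5 pos [0.5318 0.0943 0.2279] rot [ 3.1405 -0.0005  0.926 ] F [-0.498   0.0499  0.2232] M [-0.0815  0.1064  0.0115] op 0.04836757351577298 q6 0.6787210088025604 e6 1.4201237261295319 v6 -0.17324114827669207
1419 [0.5343 0.0991 0.251 ] [0.5164 0.0813 0.249 ] [0.5477 0.1111 0.2537]
```

View pics/w6.png

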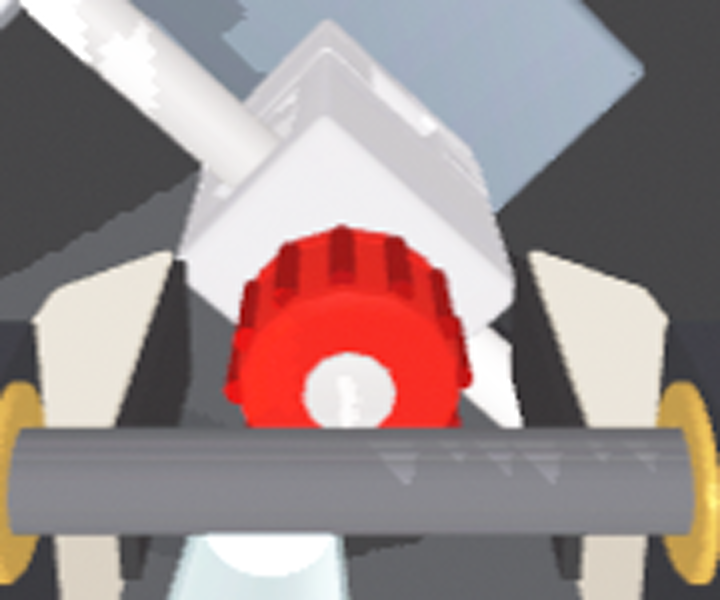

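Call:
jog_arm:
  series:
    - [-0.3,[0,0,0.001],[0,0,0]]
    - [-1,[0,0,0.001],[0,0,0]]
    - [-1,[0,0,0.001],[0,0,0]]
    - [-1,[0,0,0.001],[0,0,0]]
    - [-1,[0,0,0.001],[0,0,0]]
  squeeze: 30

```text
time: 8.97
tool_pos: [0.5315, 0.0946, 0.2263]
tool_rot: [3.141, -0.0, 0.93]
contact_force: [0.4, 0.2, -0.1]
opening: 0.0292
```

```bash
python3 -c "
from h import *
st=rd();print('tool F',Ro.from_euler('xyz',st['tool_rot']).inv().apply(st['contact_force']))
"
```

```text
t 8.9667 pos [0.5315 0.0946 0.2263] rot [ 3.1414 -0.      0.9304] F [ 0.3677  0.1762 -0.0753] M [-0.1734  0.0582  0.0317] op 0.02923492923937873 q6 0.6745477911309047 e6 -0.0031005526398075745 v6 0.003442406574923947
tool F [0.361  0.1895 0.0754]
```

Well centred, with almost no force. Turning on while watching the torque.

Call:
jog_arm:
  series:
    - [-1,[0,0,0],[0,0,-0.1]]
    - [-1,[0,0,-0.0001],[0,0,-0.2]]
    - [-1,[0,0,-0.0002],[0,0,-0.3]]

```text
time: 9.22
tool_pos: [0.5312, 0.0945, 0.2264]
tool_rot: [-3.141, 0.0, 1.235]
contact_force: [-1.3, -1.5, 0.8]
opening: 0.0292
```

```bash
python3 -c "
from h import *
st=rd();print('tool F',Ro.from_euler('xyz',st['tool_rot']).inv().apply(st['contact_force']))
"
```

```text
t 9.2167 pos [0.5312 0.0945 0.2264] rot [-3.1412  0.0004  1.235 ] F [-1.3415 -1.4708  0.8364] M [-0.169   0.1857 -0.0321] op 0.029161980493472746 q6 0.3699476358002297 e6 1.5416702628135681 v6 -1.1904401033223395
tool F [-1.831  -0.7823 -0.8353]
```

Call:
jog_arm:
  series:
    - [-1,[0,0,-0.0001],[0,0,-0.1]]
    - [-1,[0,0,-0.0001],[0,0,-0.2]]

```text
time: 9.38
tool_pos: [0.5313, 0.0945, 0.2265]
tool_rot: [-3.141, 0.0, 1.435]
contact_force: [-0.4, -1.3, -0.7]
opening: 0.0288
```

```bash
python3 -c "
from h import *
st=rd();print('tool F',Ro.from_euler('xyz',st['tool_rot']).inv().apply(st['contact_force']))
"
```

```text
t 9.3833 pos [0.5313 0.0945 0.2265] rot [-3.1413  0.0002  1.435 ] F [-0.4402 -1.2884 -0.7077] M [-0.1737  0.0292 -0.0404] op 0.028848437040794334 q6 0.16989873529392438 e6 1.5255100652575493 v6 -1.1904129637747505
tool F [-1.336  -0.2616  0.708 ]
```

Call:
jog_arm:
  series:
    - [-1,[0,0,0],[0,0,-0.1]]
    - [-1,[0,0,-0.0001],[0,0,-0.2]]
    - [-1,[0,0,-0.0002],[0,0,-0.3]]

```text
time: 9.63
tool_pos: [0.5315, 0.0947, 0.2266]
tool_rot: [3.141, -0.0, 1.735]
contact_force: [1.5, 0.5, -1.3]
opening: 0.0292
```

```bash
python3 -c "
from h import *
st=rd();print('tool F',Ro.from_euler('xyz',st['tool_rot']).inv().apply(st['contact_force']))
"
```

```text
t 9.6333 pos [0.5315 0.0947 0.2266] rot [ 3.1415 -0.0001  1.7351] F [ 1.5258  0.526  -1.3475] M [-0.0784 -0.153  -0.0196] op 0.029245900647662346 q6 -0.13011298085954523 e6 1.5259947627782822 v6 -1.1875615049136528
tool F [0.2693 1.5911 1.3477]
```

Call:
jog_arm:
  series:
    - [-0.3,[0,0.0003,0],[0,0,0.005]]
    - [0,[0,0.0003,0],[0,0,0.005]]
    - [0.05,[0,0.0003,0],[0,0,0.005]]
    - [0.05,[0,0.0003,0.005],[0,0,0.005]]
    - [0.05,[0,0.0003,0.018],[0,0,0.005]]
    - [0.05,[0,0.0003,0.03],[0,0,0.005]]
    - [0,[0,0.0003,0.03],[0,0,0.005]]
    - [-1,[0,0.0003,0.03],[0,0,0.005]]
    - [-1,[0,0.0003,0.03],[0,0,0.005]]
    - [-1,[0,0.0003,0.03],[0,0,0.005]]
    - [-1,[0,0.0003,0.03],[0,0,0.005]]
    - [-1,[0,0.0003,0.03],[0,0,0.005]]
  squeeze: 25

```text
time: 10.63
tool_pos: [0.5316, 0.0948, 0.1972]
tool_rot: [3.141, -0.0, 1.725]
contact_force: [-1.6, -0.7, 0.9]
opening: 0.0359
```

```bash
python3 -c "
from h import *
st=rd();ax(st)
"
```

```text
t 10.6333 pos [0.5316 0.0948 0.1972] rot [ 3.1414 -0.0002  1.7248] F [-1.6044 -0.6636  0.9096] M [-0.0519  0.489   0.0681] op 0.03588462470995706 q6 -0.1196514557389426 e6 0.026808890397660434 v6 -0.0010047261764580947
s -9.856337935258038 Fs 0.4024387614625443 Fu -1.6888768162137624 Fz 0.9095602420684618 z 197.18396303377105
```

Call:
jog_arm:
  series:
    - [-1,[0,-0.0003,-0.0005],[0,0,0]]
    - [-1,[0,-0.0003,-0.0005],[0,0,0]]
    - [-1,[0,-0.0003,-0.0005],[0,0,0]]

```text
time: 10.88
tool_pos: [0.5315, 0.0948, 0.1973]
tool_rot: [3.141, -0.0, 1.725]
contact_force: [-0.4, 1.3, -1.2]
opening: 0.0361
```

```bash
python3 -c "
from h import *
st=rd();ax(st)
"
```

```text
t 10.8833 pos [0.5315 0.0948 0.1973] rot [ 3.1413 -0.0002  1.7248] F [-0.4316  1.2506 -1.2285] M [ 0.0362  0.1569 -0.0133] op 0.036110290730829615 q6 -0.11979144296272701 e6 0.018588880193419755 v6 -0.00045737453903394625
s -9.800265287186795 Fs -1.3029488635828512 Fu -0.22906950897747538 Fz -1.2284892332681185 z 197.31867762440856
```

Call:
jog_arm:
  series:
    - [-1,[-0.0008,0,0],[0,0,0]]
    - [-1,[-0.0008,0,0],[0,0,0]]
    - [-1,[-0.0008,0,0],[0,0,0]]

```text
time: 11.13
tool_pos: [0.5316, 0.094, 0.1973]
tool_rot: [3.141, -0.0, 1.725]
contact_force: [-1.0, 0.7, -1.0]
opening: 0.036
```

```bash
python3 -c "
from h import *
st=rd();ax(st)
"
```

```text
t 11.1333 pos [0.5316 0.094  0.1973] rot [ 3.1414 -0.0003  1.7248] F [-0.9845  0.726  -0.9763] M [0.2614 0.2336 0.029 ] op 0.03603030716921612 q6 -0.1212634383858731 e6 0.006069164955988526 v6 0.0022354317293566913
s -9.065827883215055 Fs -0.8720391927841102 Fu -0.8578106095449464 Fz -0.9762552852914786 z 197.2786493114916
```

The boss moved 0.75 mm for a 0.8 mm command against about 1 N, so it's free at about 2.5 rad (0.4 turn). I'll take some of its weight and slide slowly, monitoring forces.

Call:
jog_arm:
  series:
    - [-1,[0,-0.0001,-0.0002],[0,0,-0.002]]
    - [-1,[-0.003,-0.0001,-0.0002],[0,0,-0.004]]
    - [-1,[-0.008,-0.0001,-0.0002],[0,0,-0.004]]
    - [-1,[-0.014,0,-0.0002],[0,0,-0.004]]
    - [-1,[-0.02,0,-0.0002],[0,0,-0.004]]
  squeeze: 35

```text
time: 11.55
tool_pos: [0.5348, 0.0736, 0.1974]
tool_rot: [3.141, -0.0, 1.729]
contact_force: [1.6, 3.4, -3.0]
opening: 0.036
```

```bash
python3 -c "
from h import *
st=rd();ax(st)
"
```

```text
t 11.55 pos [0.5348 0.0736 0.1974] rot [ 3.1414 -0.0001  1.7289] F [ 1.5533  3.3515 -3.0093] M [ 0.5038 -0.0681 -0.0285] op 0.035976601884606746 q6 -0.16351103169838851 e6 0.1671667629852891 v6 -0.13161802589234942
s 11.640185087877537 Fs -3.0648384468256578 Fu 2.062077875019666 Fz -3.009310219462268 z 197.39367694194502
```

Call:
jog_arm:
  series:
    - [-1,[-0.007,0.0002,-0.0001],[0,0,0]]
    - [-1,[-0.014,0.0002,-0.0001],[0,0,0]]
    - [-1,[-0.021,0.0002,-0.0001],[0,0,0]]
    - [-1,[-0.028,0.0002,-0.0001],[0,0,0]]
    - [-1,[-0.035,0.0002,-0.0001],[0,0,0]]
    - [-1,[-0.042,0.0002,-0.0001],[0,0,0]]

```text
time: 12.05
tool_pos: [0.5414, 0.032, 0.1974]
tool_rot: [-3.141, -0.0, 1.729]
contact_force: [-0.2, 4.2, -4.7]
opening: 0.0359
```

```bash
python3 -c "
from h import *
st=rd();ax(st)
"
```

```text
t 12.05 pos [0.5414 0.032  0.1974] rot [-3.1413 -0.0003  1.7287] F [-0.1738  4.1673 -4.6982] M [ 0.5117 -0.0311 -0.046 ] op 0.035936576963091396 q6 -0.24043685743044507 e6 0.18569550476968288 v6 -0.15057888241553866
s 53.77473975939231 Fs -4.142616424402881 Fu 0.4851512813019661 Fz -4.6981576750176375 z 197.44234049918882
```

Call:
jog_arm:
  series:
    - [-1,[-0.007,0,0.0001],[0,0,0]]
    - [-1,[-0.014,0,0.0001],[0,0,0]]
    - [-1,[-0.021,0,0.0001],[0,0,0]]
    - [-1,[-0.028,0,0.0001],[0,0,0]]
    - [-1,[-0.035,0,0.0001],[0,0,0]]
    - [-1,[-0.042,0,0.0001],[0,0,0]]
    - [-1,[-0.049,0,0.0001],[0,0,0]]
    - [-1,[-0.056,0,0.0001],[0,0,0]]

```text
time: 12.72
tool_pos: [0.5502, -0.0233, 0.1974]
tool_rot: [-3.141, -0.0, 1.729]
contact_force: [-0.8, 4.4, -3.7]
opening: 0.0362
```

```bash
python3 -c "
from h import *
st=rd();ax(st)
"
```

```text
t 12.7167 pos [ 0.5502 -0.0233  0.1974] rot [-3.1414 -0.0001  1.7288] F [-0.8341  4.4138 -3.6886] M [ 0.5319  0.1284 -0.0215] op 0.036181170116292835 q6 -0.33958502163678744 e6 0.19097601994872093 v6 -0.14392562347054363
s 109.73015478830992 Fs -4.490062570324792 Fu -0.12804924932874684 Fz -3.6886226798612216 z 197.428693215861
```

Call:
jog_arm:
  series:
    - [-1,[-0.007,0,0],[0,0,0]]
    - [-1,[-0.014,0,0],[0,0,0]]
    - [-1,[-0.021,0,0],[0,0,0]]
    - [-1,[-0.028,0,0],[0,0,0]]
    - [-1,[-0.034,0,0],[0,0,0]]
    - [-1,[-0.04,0,0],[0,0,0]]

```text
time: 13.22
tool_pos: [0.5566, -0.0633, 0.1973]
tool_rot: [-3.141, 0.001, 1.729]
contact_force: [0.4, 0.4, -4.5]
opening: 0.0356
```

```bash
python3 -c "
from h import *
st=rd();ax(st)
"
```

```text
t 13.2167 pos [ 0.5566 -0.0633  0.1973] rot [-3.1414  0.0009  1.7287] F [ 0.3809  0.4206 -4.4903] M [0.0127 0.1291 0.0407] op 0.03564076372351562 q6 -0.40709765393836733 e6 0.15691672917455435 v6 -0.11812732895809529
s 150.2432972967444 Fs -0.3552906036664932 Fu 0.4424255464209068 Fz -4.490298886258809 z 197.34322650508466
```

Call:
jog_arm:
  series:
    - [-1,[-0.007,0,0],[0,0,0]]
    - [-1,[-0.014,0,0],[0,0,0]]
    - [-1,[-0.021,0,0],[0,0,0]]
    - [-1,[-0.028,0,0],[0,0,0]]
    - [-1,[-0.036,0,0],[0,0,0]]
    - [-1,[-0.044,0,0],[0,0,0]]
    - [-1,[-0.044,0,0],[0,0,0]]

```text
time: 13.8
tool_pos: [0.5638, -0.1074, 0.1974]
tool_rot: [3.141, 0.001, 1.728]
contact_force: [0.4, -0.5, -3.5]
opening: 0.0357
```

```bash
python3 -c "
from h import *
from cell import eyes
st=rd();ax(st)
d=eyes.read_camera('scene'); np.savez('s7.npz',**d); crop(d,150,340,80,240,4,'pics/s7.png')
"
```

```text
t 13.8 pos [ 0.5638 -0.1074  0.1974] rot [3.1412 0.0009 1.7276] F [ 0.4389 -0.4579 -3.5234] M [-0.038   0.0404  0.0334] op 0.035664795840342274 q6 -0.4780054379155209 e6 -0.17687483690679073 v6 0.025001423974117514
s 194.94269519594357 Fs 0.521336445761646 Fu 0.3612375314574833 Fz -3.5233575656908642 z 197.4330218843841
```

View pics/s7.png

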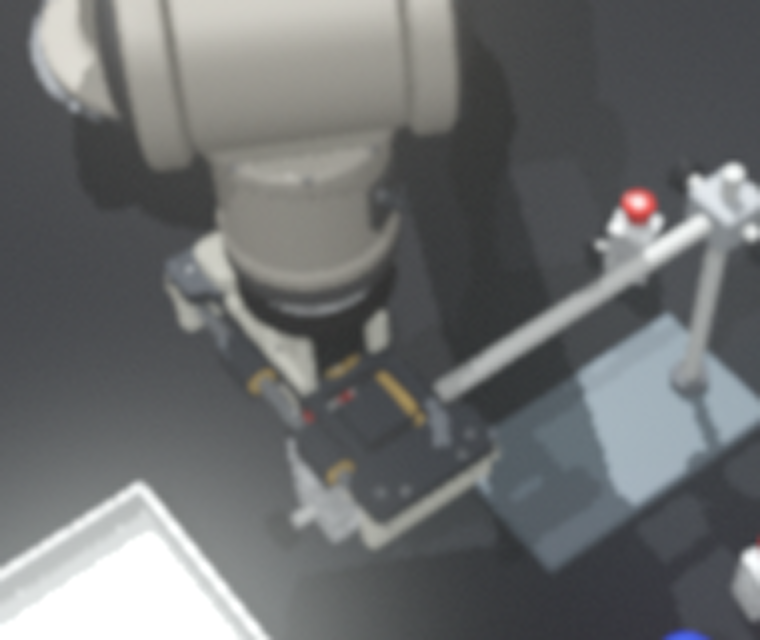

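The boss is off the bar and in hand (Fz −3.5 N, which is its weight). I'll carry it over the tray centre.

```bash
python3 -c "
from h import *
st=rd();print(to(st,[.524,-.283,.1974],1.7285));print(to(st,[.524,-.283,.07],1.7285))
for n in ['top0','scene0']:
  d=load(n);C=cloud(d); m=(abs(C[...,0]-.524)<.05)&(abs(C[...,1]+.286)<.06)&(C[...,2]<.03); print(m.sum(),np.median(C[m],0))
"
```

```text
t 13.85 pos [ 0.5636 -0.1065  0.1974] rot [3.1414 0.0001 1.7276] F [-0.7363  0.7381 -3.351 ] M [-0.0782  0.0016 -0.0513] op 0.03557794529496645 q6 -0.47719130291679734 e6 -0.09708622237667441 v6 0.007818412502998558
(array([-0.1681, -0.0667, -0.    ]), array([ 0.0002,  0.0001, -0.0009]))
(array([-0.1681, -0.0667,  0.1274]), array([ 0.0002,  0.0001, -0.0009]))
2069 [ 0.5234 -0.2863  0.0043]
1681 [ 0.5257 -0.287   0.0044]
```

Call:
jog_arm:
  series:
    - [-1,[-0.015,-0.005,0],[0,0,0]]
    - [-1,[-0.035,-0.012,0],[0,0,0]]
    - [-1,[-0.06,-0.022,0],[0,0,0]]
    - [-1,[-0.085,-0.033,0],[0,0,0]]
    - [-1,[-0.11,-0.044,0.005],[0,0,0]]
    - [-1,[-0.135,-0.054,0.015],[0,0,0]]
    - [-1,[-0.155,-0.062,0.03],[0,0,0]]
    - [-1,[-0.165,-0.066,0.05],[0,0,0]]
    - [-1,[-0.168,-0.067,0.075],[0,0,0]]
    - [-1,[-0.168,-0.067,0.1],[0,0,0]]
    - [-1,[-0.168,-0.067,0.115],[0,0,0]]
    - [-1,[-0.168,-0.067,0.125],[0,0,0]]

```text
time: 14.85
tool_pos: [0.5228, -0.2812, 0.0702]
tool_rot: [-3.139, -0.003, 1.729]
contact_force: [0.3, 0.7, -3.9]
opening: 0.0357
```

Call:
jog_arm:
  series:
    - [-1,[0,0,0.004],[0,0,0]]
    - [-1,[0,0,0.007],[0,0,0]]
    - [-1,[0,0,0.008],[0,0,0]]
    - [-1,[0,0,0.008],[0,0,0]]
    - [-1,[0,0,0.008],[0,0,0]]

```text
time: 15.27
tool_pos: [0.5243, -0.2823, 0.0655]
tool_rot: [3.14, 0.001, 1.729]
contact_force: [0.1, 0.1, -3.3]
opening: 0.0359
```

```bash
python3 -c "
from h import *
from cell import eyes
st=rd()
d=eyes.read_camera('scene'); np.savez('s8.npz',**d); crop(d,90,280,150,310,4,'pics/s8.png')
"
```

```text
t 15.2667 pos [ 0.5243 -0.2823  0.0655] rot [3.1402 0.0012 1.729 ] F [ 0.1061  0.1251 -3.3234] M [-0.0493  0.1196  0.0185] op 0.03588301297310974 q6 -0.78086603480835 e6 -0.00015977356270013843 v6 0.0006048351171603443
```

View pics/s8.png

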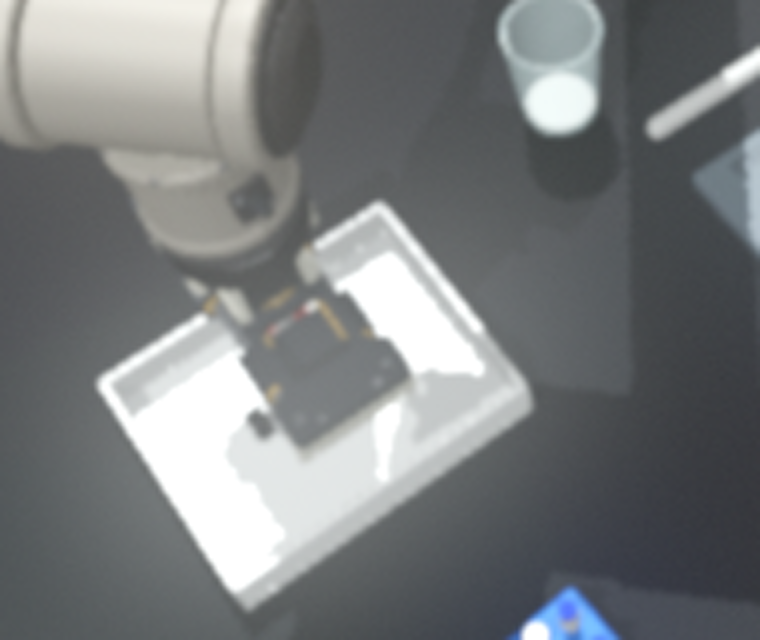

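Call:
jog_arm:
  series:
    - [-1,[0,0,0.003],[0,0,0]]
    - [-1,[0,0,0.006],[0,0,0]]
    - [-1,[0,0,0.008],[0,0,0]]
    - [-1,[0,0,0.009],[0,0,0]]
    - [-1,[0,0,0.0095],[0,0,0]]
    - [-1,[0,0,0.0095],[0,0,0]]

```text
time: 15.82
tool_pos: [0.5236, -0.282, 0.0548]
tool_rot: [-3.141, -0.0, 1.729]
contact_force: [0.9, -0.3, -3.8]
opening: 0.036
```

Call:
jog_arm:
  series:
    - [-1,[0,0,0.0005],[0,0,0]]
    - [-1,[0,0,0.001],[0,0,0]]
    - [-1,[0,0,0.001],[0,0,0]]

```text
time: 16.07
tool_pos: [0.5238, -0.2821, 0.0545]
tool_rot: [3.141, 0.0, 1.729]
contact_force: [-1.4, 1.0, 2.1]
opening: 0.0358
```

The foot is down: Fz went from −3.8 to +2.1 N at TCP z 0.0545, close to the predicted 0.0536. I'll release gently.

Call:
jog_arm:
  series:
    - [-0.2,[0,0,-0.0002],[0,0,0]]
    - [-0.15,[0,0,-0.0002],[0,0,0]]
    - [-0.05,[0,0,-0.0002],[0,0,0]]
    - [0.05,[0,0,-0.0002],[0,0,0]]
    - [0.05,[0,0,-0.0002],[0,0,0]]
    - [0.05,[0,0,-0.0002],[0,0,0]]
  squeeze: 10

```text
time: 16.57
tool_pos: [0.5239, -0.2821, 0.0542]
tool_rot: [3.141, 0.0, 1.729]
contact_force: [-0.4, 0.3, -0.0]
opening: 0.0483
```

```bash
python3 -c "
from h import *
from cell import eyes
st=rd(); d=eyes.read_camera('wrist'); np.savez('w9.npz',**d,pos=st['tool_pos'],rot=st['tool_rot']); crop(d,170,350,140,310,4,'pics/w9.png')
"
```

```text
t 16.5667 pos [ 0.5239 -0.2821  0.0542] rot [3.1413 0.0001 1.7288] F [-0.417   0.303  -0.0444] M [-0.0618  0.0611  0.0459] op 0.04832532608746508 q6 -0.7808812202876789 e6 -1.1588795416628273e-05 v6 -0.0008243417841707722
```

View pics/w9.png

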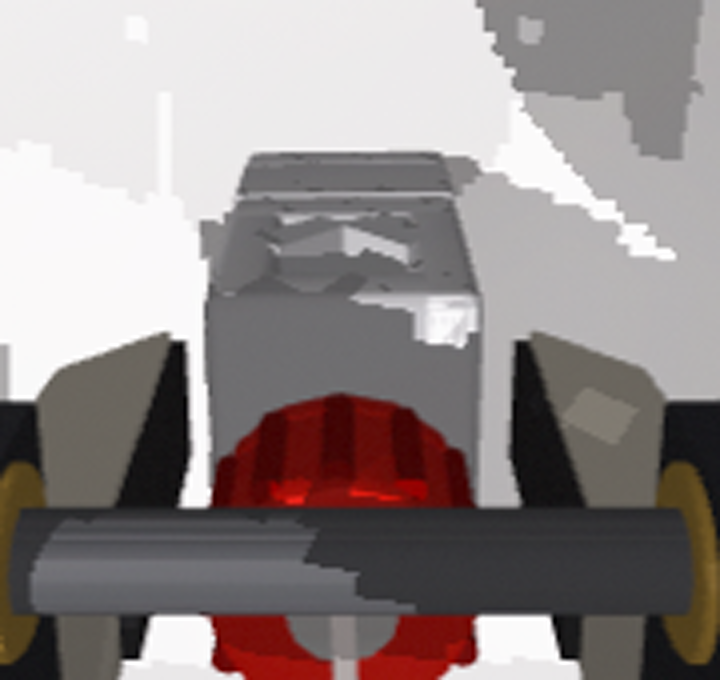

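It stands with both fingers clear (block px 207–478, finger inner faces at 188 and 513). Now straight up.

Call:
jog_arm:
  series:
    - [0.05,[0,-0.0005,-0.005],[0,0,0]]
    - [0.05,[0,-0.0005,-0.015],[0,0,0]]
    - [0.05,[0,-0.0005,-0.03],[0,0,0]]
    - [0.05,[0,-0.0005,-0.05],[0,0,0]]
    - [0.05,[0,0,-0.08],[0,0,0]]
    - [0.05,[0,0,-0.11],[0,0,0]]
    - [0.05,[0,0,-0.145],[0,0,0]]
    - [0.05,[0,0,-0.18],[0,0,0]]
    - [0.05,[-0.02,-0.02,-0.2],[0,0,0]]
    - [0.05,[-0.02,-0.06,-0.21],[0,0,0]]
    - [0.05,[-0.02,-0.1,-0.21],[0,0,0]]
    - [0.05,[-0.02,-0.13,-0.21],[0,0,0]]

```text
time: 17.62
tool_pos: [0.3964, -0.3226, 0.266]
tool_rot: [3.141, 0.002, 1.729]
contact_force: [0.1, -1.2, 0.6]
opening: 0.0483
```

Call:
jog_arm:
  series:
    - [0.05,[0,-0.02,0],[0,0,0]]
    - [0.05,[0,-0.02,0],[0,0,0]]
    - [0.05,[0,-0.02,0],[0,0,0]]

```text
time: 17.87
tool_pos: [0.3783, -0.3257, 0.2655]
tool_rot: [3.14, 0.002, 1.727]
contact_force: [0.7, -0.5, 1.6]
opening: 0.0486
```

```bash
python3 -c "
from h import *
from cell import eyes
st=rd()
for n in ['scene','top']:
  d=eyes.read_camera(n); np.savez(n+'9.npz',**d); cv2.imwrite('pics/%s9.png'%n,d['img'][:,:,::-1])
  C=cloud(d); im=d['img'].astype(int)
  red=(im[...,0]>120)&(im[...,1]<90)&(im[...,2]<90)&(C[...,1]<-.2); print(n,red.sum(),C[red].mean(0),C[red].min(0),C[red].max(0))
crop(load('scene9'),90,280,180,310,4,'pics/s9c.png')
"
```

```text
t 17.8667 pos [ 0.3783 -0.3257  0.2655] rot [3.1402 0.0016 1.7268] F [ 0.6878 -0.5022  1.5688] M [-0.0819  0.0229 -0.017 ] op 0.04857137532130329 q6 -1.0209180649982017 e6 -0.11354066664353013 v6 0.0066550645795175134
scene 2 [ 0.9963 -0.2672  0.9485] [ 0.9963 -0.2672  0.9485] [ 0.9963 -0.2672  0.9485]
top 95 [ 0.5232 -0.2783  0.1076] [ 0.5102 -0.2972  0.0745] [ 0.5371 -0.2658  0.112 ]
```

View pics/s9c.png

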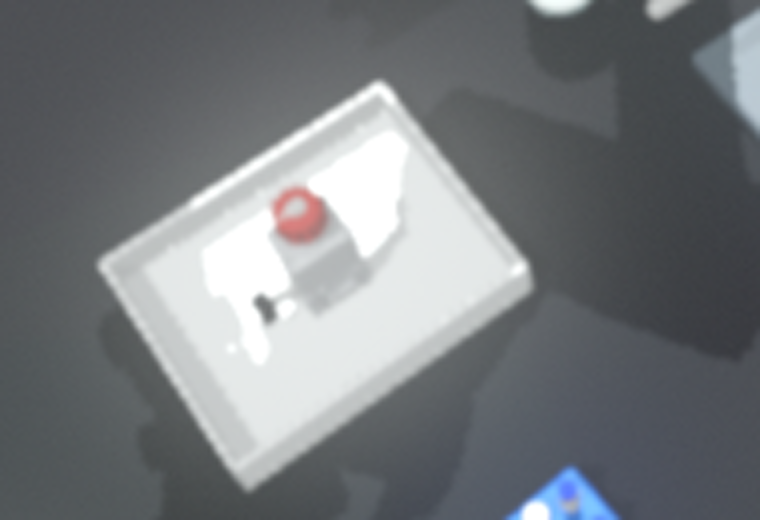

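View pics/top9.png

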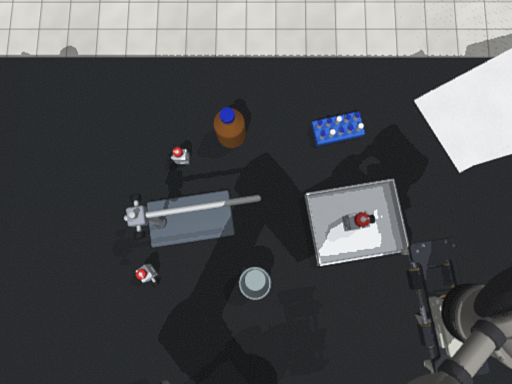

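The boss stands upright in the tray. Its knob top reads z≈0.111 m, where 0.110 was expected. The bottle, rack, beaker and both small bosses are at their original pixels, and the gripper is clear. Handing in.

Call:
jog_arm:
  series:
    - [0.05,[0,0,0],[0,0,0]]
    - [0.05,[0,0,0],[0,0,0]]
    - [0.05,[0,0,0],[0,0,0]]

```text
time: 18.22
tool_pos: [0.3794, -0.3251, 0.2639]
tool_rot: [-3.141, -0.001, 1.73]
contact_force: [0.7, -0.0, 0.4]
opening: 0.0485
```

```bash
python3 -c "
from h import *
from cell import job
rd(); print(job.hand_in())"
```

```text
t 18.2167 pos [ 0.3794 -0.3251  0.2639] rot [-3.1415 -0.0005  1.7299] F [ 0.6574 -0.048   0.404 ] M [-0.076   0.0356  0.0182] op 0.048498939575335485 q6 -1.021259670431372 e6 0.003238320568925701 v6 -0.0015150951109012992
the job is handed in; nothing more can be done
None
```

I slackened the boss, slid it off the bar's open end and stood it upright on its foot in the parts tray; the job was handed in at 18.2 s.

- **Loosening:** I turned the red knob anticlockwise about 2.5 rad (0.4 turn) in two stages. After about 1.7 rad the boss still held against 7.3 N along the bar with no movement. After about 2.5 rad it slid at roughly 1 to 4.5 N, so it came free somewhere in the last 0.8 rad, well inside the half-turn limit.
- **Sliding off and placing:** I held it by its flanks the whole way. The foot touched down near the tray centre with about 6 N on it, and I released it there.
- **Last checks:** The knob top read 0.111 m against 0.110 m expected for an upright boss. The beaker, bottle, vial rack and both small look-alike bosses were at their original pixels, and the gripper was clear of everything.
- **Checks that gave little or disagreed:**
  - The wrist moment was too noisy to show the release.
  - The joint-6 effort stayed flat at about 1.52 while the boss was still clamped, so I relied on the push test instead.
  - The scene-camera colour check found no usable knob pixels at the end, so the final height comes from the top camera only.

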